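# Open the top half of the split-door bench cupboard

## Robot

A 7-joint arm with a two-finger parallel gripper is mounted at the origin on the work surface. World frame = base frame: x ahead of the robot, y to its left, z up, the work surface at z = 0. Lengths are in m, angles in degrees, forces in N, time in s.
With the tool pointing down it reaches from about 0.4 to 0.925 m from the base axis. Payload 4.1 kg.
Tool frame: the origin (TCP) lies on the centre line of the jaws, within the pads' length; the fingertips stand 19 mm ahead of it and the grasp point (between the pads) is the TCP; x points along the fingers, z is the direction in which the jaws open and shut, and the axes are right-handed (so a half turn about x gives the same grasp; the last joint's range is limited). The gripper opens to 85 mm and grips with 20 to 120 N. Pads are 22 mm wide; open, the fingers measure 114 mm over their backs; the gripper's body (76 mm by 85 mm) begins 54 mm behind the grasp point. The pads swing forward as they close: fully open they stand 13 mm farther back than shut.
Start: joints at [-79.813, 22.827, 2.584, 88.041, -1.071, 69.15, -2.905], TCP at [0.178, 0.625, 0.25] pointing down, gripper open.
Joint ranges: [-161.44, 161.44], [-28.35, 127.94], [-78.24, 83.42], [0, 140.83], [-78.03, 258.03], [13.02, 114.36], [-168.23, 168.23]. Speed limits (degrees/s): [147.25, 147.25, 180, 180, 180, 180, 180].

## Interface

Orientations are given as [roll, pitch, yaw] about the fixed x, y, z axes, in that order (R = Rz(yaw) Ry(pitch) Rx(roll)).
In Python, from cell import observe, eyes, arm, spot_in gives the robot as it stands.
- The arm moves only by the shell command python3 -m crank 'ROWS' [FORCE]. ROWS is JSON, one flat list of numbers, 5 for each row, row after row: the closure, from 0 (fully open) to 1 (shut), then the shift along the tool's x, y, z in mm, then the turn about the tool's x in rad. A call has 1 to 12 rows; each row is the pose to reach, as a shift and turn from the pose measured when the call began, along the tool's axes at that moment; what a row does not reach only later rows make up. A row lasts 1/12 s, in which the tool goes at most 41.7 mm and 7.16 degrees, less where a joint would pass 70% of its speed; a pose out of reach is approached as far as the arm can. A call with a gripper value outside its range is refused whole. The fingers move at their own pace and stop on an object; FORCE is the grip in N (left out, the last holds). Time passes only in rows, so rows that repeat a pose let the fingers close. It gives the time, the measured TCP pose, the force and the opening at its end, in the units of the state.
- observe(): the state, without advancing time (a new reading comes with each control period).
- eyes.get_image(name): name is "scene" or "side" or "wrist"; returns the picture (420x560x3 uint8, red, green, blue); there is no depth.
- eyes.get_calibration(name): a dict with "K" (3x3 intrinsics, pixels), "R" (3x3) and "t" (3): a world point X has camera coordinates R X + t. Camera axes: x right, y down, z forward; pixel columns grow to the right and rows downward; lengths in m; the calibration is good to about 2 mm. A picture is of the moment at which its call begins: read the wrist's pose just before it. get_calibration takes no time and is no camera call; for the wrist camera it gives the pose at the moment of the call.
- arm.job_done(): hands the job in, once; it reports no verdict.
Trained networks look in the newest picture that a camera, given by its name, has taken for a name from the list of things; names that differ only in an ending like _2 or _b are one class to them, and where a whole thing is asked for, a point or a joint stands for the part that bears it (a point fixed in the world has none). Each returns a list of dicts, best first, with "conf" (0 to 1); they miss things now and then, are a little off and sometimes report something else, mostly with a low value. They report only what shows in the picture. A call takes as long as a camera call.
- spot_in(camera, name): "position" ([x, y, z] in m, in world coordinates, good to about 4 mm: the middle of the surface that is visible of it).
The state is a dict: "time_s": time; "joint_positions": joint angles; "joint_velocities": joint speeds; "tau": joint torques, N m; "eef_pos": TCP position; "ee_rot": TCP orientation; "ft_force": force on the tool from outside, world axes, zero at the start; "moment": the same for the moment, N m; "width": finger opening in m.
Only numpy, scipy, OpenCV 4.12 (cv2) and the standard library are available. Lean on these libraries where they do the work, as an engineer would, in place of code of your own. Each camera call takes 0.05 s, during which the arm holds its last target. There are 200 camera calls.

## Task

On the bench stand two plywood cupboards; one has its door split across into a top and a bottom half. Swing only the top half of that split door wide open, about square to the cupboard's front, and leave it standing open so that the bottles on the upper shelf can be reached. Leave the bottom half shut and bolted, and do not open the neighbouring cupboard with the one-piece door.

Things in the scene. Friction and masses are not known exactly. Their poses are not given: they have to be found in the camera images.
- top_handle (a point): Grip point of the split cupboard's top-leaf handle: vertical steel bar, 11 mm thick, 70 mm long, axis 35 mm off the leaf's face, 25 mm from its free edge. Point: on bar axis, 20 mm below its upper end, 190 mm above bench; the bar's two 8 mm posts are 26 and 42 mm lower. Axes turn with the leaf: z up, -x out of its face, +y along it to the hinge; vertical hinge axis at x +49, y +160 mm from here
- top_leaf (a joint): Top leaf (185 wide, 104 tall, 14 mm thick, 114 to 218 mm above bench) about its vertical hinge, rad: 0 shut, grows as it swings out, clockwise seen from above; stop 1.75; may start ajar up to 0.15. Light (under 2 N), no latch, stays where left. Plywood cupboard, fixed, 220 wide, 130 deep, 220 mm tall, front facing away from the robot (+x, within 0.3 rad), on the left or right
- bolt_knob (a point): Centre of the 14 mm ball knob of the steel bolt on the bottom leaf (4 to 108 mm above bench, with a ledge along its top and its own shorter bar handle), about 85 mm above bench, 28 mm in front of that leaf's face. The level bolt is shot into a strap on the post beside the leaf's free edge; sliding it up to 30 mm towards the hinge would draw it. It must stay put
- plain_door (a joint): One-piece door of the neighbouring cupboard (same size, plywood, handle and facing, but undivided from 4 to 218 mm above bench, no bolt), rad: 0 shut, as it starts, grows as it opens; to be left shut

How it is judged:
By the outcome, as a careful person would: the job done as asked, in the order asked, and still so for the second after the job is handed in, with the robot touching nothing.
It also fails if it takes over 37 s, if anything falls off the work surface, if the arm or the gripper's body presses on something with over 40 N, if the wrist force passes 120 N, or if a joint passes its speed limit or range.

## Working session

There is one attempt and no reset: what is moved stays moved. The work goes in short steps, Python scripts to look and compute and a shell command to move; the robot and the scene stay as the last step left them, time stands still between calls to the robot, and variables do not carry over. Pictures are saved under pics/ and viewed, about 8 in all and at most 12, crops included, and the job is handed in when it is done.

```bash
ls; mkdir -p pics; python3 - <<'E'
from cell import observe, eyes, arm, spot_in
import cv2
s=observe(); print({k:s[k] for k in('time_s','eef_pos','ee_rot','width','ft_force')})
for n in('scene','side'):
    cv2.imwrite(f'pics/{n}0.png',eyes.get_image(n)[:,:,::-1])
    for t in('top_handle','top_leaf','bolt_knob','plain_door'):
        print(n,t,[(d['position'],d['conf']) for d in spot_in(n,t)][:3])
    c=eyes.get_calibration(n); print(c)
a=cv2.imread('pics/scene0.png')
E
```

```text
pics
{'time_s': 0.0, 'eef_pos': array([0.17739302, 0.6246838 , 0.24924971]), 'ee_rot': array([-177.11257326,   89.88572386, -102.96206818]), 'width': 0.08570092210184474, 'ft_force': array([ 0.34415873,  0.05815186, -0.62877841])}
scene top_handle [([0.5051, 0.2059, 0.178], 0.56)]
scene top_leaf [([0.5091, 0.2075, 0.1789], 0.72)]
scene bolt_knob [([0.4946, 0.2693, 0.0875], 0.82)]
scene plain_door [([0.49, -0.191, 0.1346], 0.67)]
{'K': array([[425.70781467,   0.        , 276.87216119],
       [  0.        , 425.70781467, 206.12930812],
       [  0.        ,   0.        ,   1.        ]]), 'R': array([[-0.64909862,  0.76066665,  0.00756461],
       [ 0.48142865,  0.4184756 , -0.77013286],
       [-0.58897999, -0.49625036, -0.63783866]]), 't': array([ 0.33699931, -0.10093826,  1.16944653])}
side top_handle [([0.5041, 0.2044, 0.1796], 0.56)]
side top_leaf [([0.5052, 0.2037, 0.1765], 0.88)]
side bolt_knob [([0.4894, 0.2715, 0.0878], 0.92)]
side plain_door [([0.4952, -0.1961, 0.1288], 0.89)]
{'K': array([[526.71181856,   0.        , 278.67719051],
       [  0.        , 526.71181856, 214.05684306],
       [  0.        ,   0.        ,   1.        ]]), 'R': array([[-0.57275163,  0.81959455, -0.01484406],
       [ 0.57182524,  0.38649878, -0.72362601],
       [-0.58734272, -0.42294618, -0.69003265]]), 't': array([ 0.30698369, -0.15578021,  1.25041639])}
```

View pics/scene0.png

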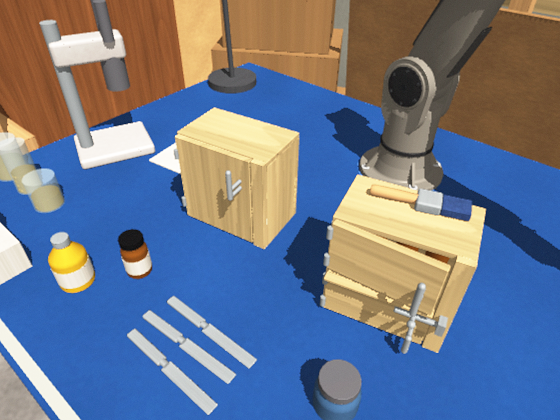

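View pics/side0.png

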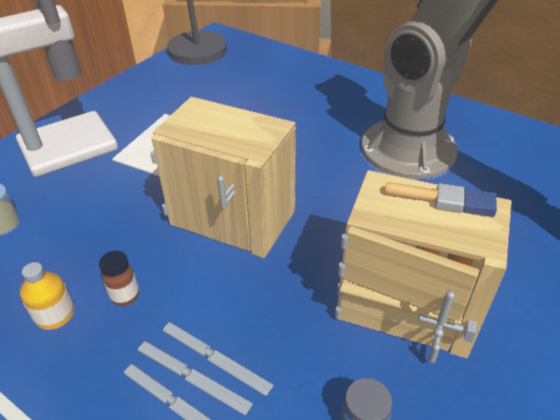

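Scene and side show the split cupboard on the robot's left (scene px 330–480, 185–345). Its top leaf is ajar and hinged on the image's left (-y), with the handle bar near scene (418,300) / side (447,310). A brush lies on its roof, and a blue jar stands in front at scene (338,390). I'll zoom in.

```bash
python3 - <<'E'
import cv2,numpy as np
a=cv2.imread('pics/scene0.png')[175:365,310:500]; b=cv2.imread('pics/side0.png')[175:365,325:515]
cv2.imwrite('pics/crop0.png',cv2.resize(np.hstack([a,b]),None,fx=2.1,fy=2.1,interpolation=cv2.INTER_CUBIC))
E
```

```text
(no output)
```

View pics/crop0.png

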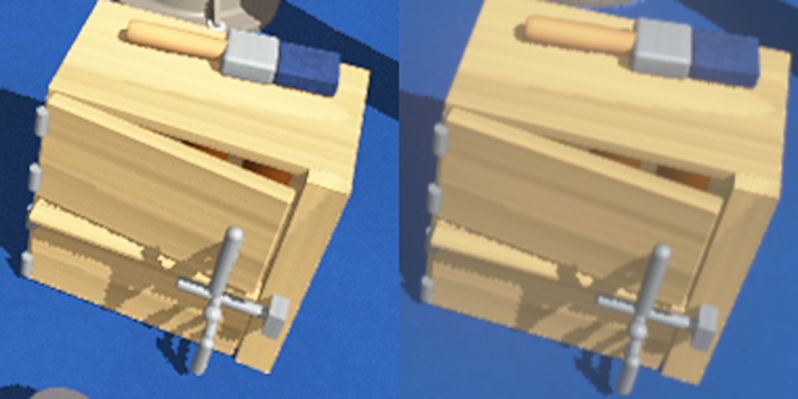

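The crop shows the bar's upper end at scene (421,285.5) / side (450,294). The top leaf's free corner is at scene (449.5,265.5) and the roof corners are clear. Now to turn these into positions.

```bash
cat > h.py <<'E'
import numpy as np
from cell import eyes,observe,spot_in
from scipy.spatial.transform import Rotation as Ro
def onz(n,u,v,z):
    c=eyes.get_calibration(n);R,t=c['R'],c['t'];d=R.T@np.linalg.solve(c['K'],[u,v,1]);o=-R.T@t
    return o+d*(z-o[2])/d[2]
E
python3 - <<'E'
from h import *
np.set_printoptions(precision=4,suppress=True)
S=lambda x,y:(310+x/2.1,175+y/2.1)
D=lambda x,y:(325+(x-399)/2.1,175+y/2.1)
for l,p,z in [('bar top',(233,230),.21),('roofFL',(50,93),.22),('roofFR',(352,190),.22),('roofBR',(369,70),.22),('roofBL',(92,5),.22),('leaf free out',(293,190),.218),('leaf free in',(305,172),.218),('brush tip',(337,92),.22),('brush tip2',(340,65),.23)]:
    print(l,onz('scene',*S(*p),z))
for l,p,z in [('bar top',(661,248),.21),('roofFL',(447,108),.22),('roofFR',(778,195),.22),('roofBR',(788,50),.22),('leaf free out',(720,205),.218)]:
    print(l,'side',onz('side',*D(*p),z))
for l,p in [('jar base?',(338,410)),('yellow',(72,288)),('brown',(136,275)),('knife end',(255,362)),('knifetop',(170,298)),('k3',(235,378)),('k4',(212,408))]: print(l,onz('scene',*p,0))
print('jartop',onz('scene',338,374,.09))
s=observe();print(Ro.from_euler('xyz',s['ee_rot'],degrees=True).as_matrix())
E
```

```text
bar top [0.534  0.2714 0.21  ]
roofFL [0.5103 0.1088 0.22  ]
roofFR [0.4586 0.3186 0.22  ]
roofBR [0.3242 0.2818 0.22  ]
roofBL [0.3928 0.0711 0.22  ]
leaf free out [0.4826 0.2882 0.218 ]
leaf free in [0.461  0.2876 0.218 ]
brush tip [0.3664 0.2728 0.22  ]
brush tip2 [0.347  0.2646 0.23  ]
bar top side [0.5332 0.2705 0.21  ]
roofFL side [0.5098 0.1065 0.22  ]
roofFR side [0.461  0.3163 0.22  ]
roofBR side [0.3222 0.2791 0.22  ]
leaf free out side [0.4874 0.289  0.218 ]
jar base? [0.6572 0.2427 0.    ]
yellow [ 0.801  -0.2929  0.    ]
brown [ 0.6983 -0.2257  0.    ]
knife end [ 0.6817  0.0898 -0.    ]
knifetop [ 0.6901 -0.1268  0.    ]
k3 [0.7242 0.0843 0.    ]
k4 [0.7826 0.092  0.    ]
jartop [0.6548 0.2303 0.09  ]
[[ 0.     -0.962   0.2732]
 [-0.      0.2732  0.962 ]
 [-1.     -0.      0.    ]]
```

Plan: the cupboard is yawed about +13°, with the hinge near (0.496,0.107) and the bar at (0.534,0.271). I'll grip the bar from above with the jaws opening along the leaf, then follow the arc. First I move above the handle.

```bash
python3 -m crank '[0,-20,-30,-17,-0.03, 0,-40,-66,-36,-0.06, 0,-45,-102,-56,-0.1, 0,-45,-138,-76,-0.13, 0,-45,-174,-96,-0.16, 0,-45,-210,-116,-0.19, 0,-45,-246,-136,-0.22, 0,-45,-282,-156,-0.25, 0,-45,-318,-176,-0.28, 0,-45,-354,-196,-0.31, 0,-45,-385,-213,-0.33, 0,-45,-410,-227,-0.35]' 40; python3 -m crank '[0,0,-15,-8,0, 0,0,-28,-15,0, 0,0,-30,-16,0, 0,0,-30,-16,0]'
python3 - <<'E'
from h import *;import cv2
np.set_printoptions(precision=4,suppress=True)
s=observe();R=Ro.from_euler('xyz',s['ee_rot'],degrees=True).as_matrix()
print(s['time_s'],s['eef_pos'],R,s['width'])
cv2.imwrite('pics/w1.png',eyes.get_image('wrist')[:,:,::-1])
print([(d['position'],d['conf']) for d in spot_in('wrist','top_handle')])
c=eyes.get_calibration('wrist')
for P in [(.5336,.271,.21),(.5336,.271,.14),(.496,.1075,.218)]:
    q=c['K']@(c['R']@np.array(P)+c['t']);print(q[:2]/q[2])
E
```

```text
time_s: 1.5
eef_pos: [0.5123, 0.2916, 0.2957]
ee_rot: [-118.0, 89.9, -23.9]
ft_force: [0.5, 1.4, 0.1]
width: 0.0858
time_s: 1.83
eef_pos: [0.5434, 0.2781, 0.2955]
ee_rot: [-123.0, 90.0, -28.9]
ft_force: [0.3, 0.2, -0.4]
width: 0.0856
1.8333 [0.5434 0.2781 0.2955] [[ 0.0008 -0.9975 -0.0704]
 [-0.0004 -0.0704  0.9975]
 [-1.     -0.0007 -0.0005]] 0.08557721321894253
[]
[265.7441 214.6691]
[268.5617 193.5474]
[ 11.4857 143.1976]
```

View pics/w1.png

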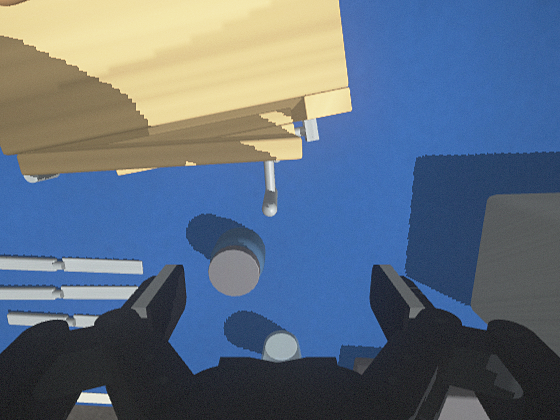

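The wrist view shows the bar's upper end at about (270,208), with a post running back to the leaf at (268,165). The free corner is at (300,150). I'll refine the bar position with this view.

```bash
python3 - <<'E'
from h import *
np.set_printoptions(precision=4,suppress=True)
s=observe();R=Ro.from_euler('xyz',s['ee_rot'],degrees=True).as_matrix()
B=onz('wrist',270,208,.208);print('bar',B)
a,b=onz('wrist',300,139,.218),onz('wrist',18,155,.218);print('leaf edge',a,b)
a,b=onz('wrist',302,159,.114),onz('wrist',200,166,.114);print('leaf low edge',a,b)
a,b=onz('wrist',351,90,.22),onz('wrist',305,96,.22);print('roof FR',a,b)
print('shift mm',1e3*R.T@(np.array([B[0],B[1],.191])-s['eef_pos']))
E
```

```text
bar [0.5291 0.2736 0.208 ]
leaf edge [0.4801 0.2896 0.218 ] [0.5032 0.1105 0.218 ]
leaf low edge [0.5027 0.3008 0.114 ] [0.5167 0.2019 0.114 ]
roof FR [0.4493 0.3173 0.22  ] [0.4547 0.2901 0.22  ]
shift mm [104.4449  13.3491  -5.0042]
```

```bash
python3 -m crank '[0,10,6,-3,0, 0,30,12,-6,0, 0,50,12,-6,0, 0,68,12,-6,0, 0,84,12,-6,0, 0,96,12,-6,0, 0,104,12,-6,0, 0,104,12,-6,0, 0,104,12,-6,0]' 40
python3 -m crank '[0.5,0,0,0,0, 0.8,0,0,0,0, 1,0,0,0,0, 1,0,0,0,0, 1,0,0,0,0, 1,0,0,0,0, 1,0,0,0,0, 1,0,0,0,0, 1,0,0,0,0, 1,0,0,0,0]' 40
python3 - <<'E'
from h import *;import cv2
np.set_printoptions(precision=4,suppress=True)
s=observe();print(s['eef_pos'],s['ft_force'],s['width'])
a=eyes.get_image('scene')[175:365,310:500];b=eyes.get_image('wrist')
cv2.imwrite('pics/g1.png',np.hstack([cv2.resize(a,(400,400),interpolation=2),cv2.resize(b,(400,400))])[:,:,::-1])
E
```

```text
time_s: 2.68
eef_pos: [0.5302, 0.2734, 0.1917]
ee_rot: [8.2, 90.0, 102.5]
ft_force: [0.6, -0.5, -0.1]
width: 0.0855
time_s: 3.52
eef_pos: [0.5305, 0.2712, 0.1919]
ee_rot: [162.9, 89.9, -102.9]
ft_force: [-0.6, -4.8, 4.5]
width: 0.0097
[0.5305 0.2712 0.1919] [-0.6467 -4.8282  4.508 ] 0.009745225626217442
```

View pics/g1.png

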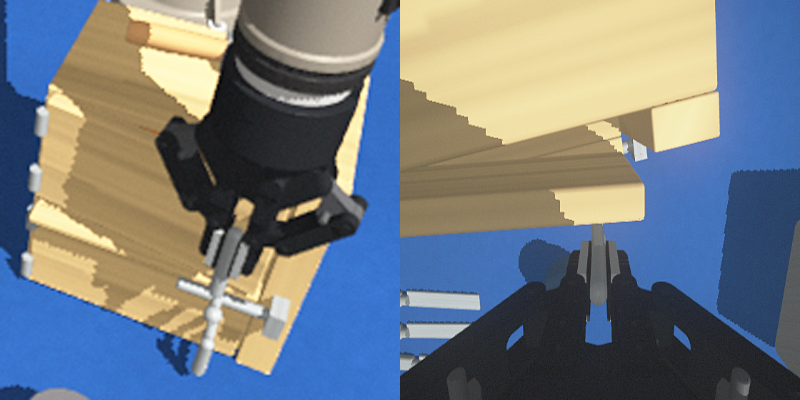

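Both pads hold the bar (opening 9.7 mm) and nothing else is touched. Now the first part of the arc.

```bash
python3 -m crank '[1,0,-9.6,-3.1,0.06, 1,0,-19,-6.7,0.12, 1,0,-28,-11,0.18, 1,0,-37,-15.6,0.24, 1,0,-45.5,-21,0.3, 1,0,-53.7,-26.7,0.36, 1,0,-61.6,-33,0.42, 1,0,-69,-39.6,0.48, 1,0,-76,-46.8,0.54, 1,0,-83,-54.3,0.6, 1,0,-89,-62.3,0.66, 1,0,-94.6,-70.6,0.72]'
python3 -c "
from h import *
s=observe();R=Ro.from_euler('xyz',s['ee_rot'],degrees=True).as_matrix();print(s['eef_pos'],R.round(3),s['ft_force'],s['width'])
print(spot_in('scene','top_handle') if eyes.get_image('scene') is not None else 0)"
```

```text
time_s: 4.62
eef_pos: [0.6323, 0.2127, 0.1921]
ee_rot: [-14.7, 89.6, 38.3]
ft_force: [6.5, 7.1, -4.6]
width: 0.0098
[0.63231057 0.21267351 0.19209359] [[ 0.006 -0.798  0.602]
 [ 0.004  0.602  0.798]
 [-1.    -0.002  0.007]] [ 6.52460896  7.11745449 -4.59201327] 0.009829819301345213
[{'position': [0.6103, 0.2431, 0.1578], 'conf': 0.59}]
```

The leaf follows. The force is about 10 N and radial, so the hinge lies nearer (0.503,0.106). I correct the centre and continue.

```bash
python3 -m crank '[1,0,-9.7,-2.6,0.06, 1,0,-19.2,-5.8,0.12, 1,0,-28.5,-9.6,0.18, 1,0,-37.6,-14,0.24, 1,0,-46.3,-18.7,0.3, 1,0,-56.2,-25,0.37, 1,0,-65.6,-32,0.44, 1,0,-74.5,-39.7,0.51, 1,0,-83,-48,0.58, 1,0,-90.6,-56.7,0.65, 1,0,-96.7,-64.6,0.71, 1,0,-101.4,-71.5,0.76]'
python3 -m crank '[1,0,0,0,0, 1,0,0,0,0, 1,0,0,0,0]'
python3 - <<'E'
from h import *;import cv2
np.set_printoptions(precision=4,suppress=True)
s=observe();R=Ro.from_euler('xyz',s['ee_rot'],degrees=True).as_matrix();print(s['eef_pos'],R,s['ft_force'],s['width'])
cv2.imwrite('pics/s2.png',eyes.get_image('scene')[:,:,::-1])
E
```

```text
time_s: 5.72
eef_pos: [0.6703, 0.0934, 0.192]
ee_rot: [35.7, 89.6, 44.9]
ft_force: [-3.8, 1.1, 4.8]
width: 0.0095
time_s: 5.97
eef_pos: [0.6704, 0.0944, 0.192]
ee_rot: [38.9, 89.5, 48.2]
ft_force: [-1.1, -0.8, 1.9]
width: 0.0096
[0.6704 0.0944 0.192 ] [[ 0.0052 -0.1618  0.9868]
 [ 0.0059  0.9868  0.1618]
 [-1.      0.0049  0.0061]] [-1.0598 -0.8384  1.9223] 0.009628264765704922
```

View pics/s2.png

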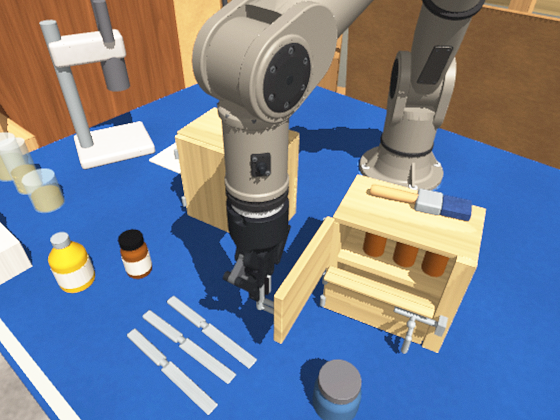

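The leaf stands open about 90°, the bottles show at scene (375–435, 245–265), and the bottom half is shut with its bolt at (415,318) still shot. Next I release and lift.

```bash
python3 -m crank '[0.8,0,0,0,0, 0.5,0,0,0,0, 0,0,0,0,0, 0,0,0,0,0, 0,0,0,0,0, 0,0,0,0,0, 0,0,0,0,0, 0,0,0,0,0]'
python3 -m crank '[0,-8,0,0,0, 0,-22,0,0,0, 0,-45,0,0,0, 0,-75,0,0,0, 0,-105,0,0,0, 0,-135,0,0,0, 0,-165,0,0,0, 0,-190,0,0,0, 0,-200,0,0,0, 0,-200,0,0,0]'
python3 - <<'E'
from h import *;import cv2
np.set_printoptions(precision=4,suppress=True)
print(observe()['ft_force'])
for n in ('scene','side','wrist'):
    cv2.imwrite(f'pics/{n}3.png',eyes.get_image(n)[:,:,::-1])
    for t in ('top_handle','bolt_knob','plain_door'):
        print(n,t,[(d['position'],d['conf']) for d in spot_in(n,t)][:2])
a=cv2.imread('pics/scene3.png');b=cv2.imread('pics/wrist3.png')
cv2.imwrite('pics/f3.png',np.hstack([a[110:390,150:510],b[::1,::1][:280*3//2][::1]])if False else np.hstack([cv2.resize(a,(400,300)),cv2.resize(b,(400,300))]))
cv2.imwrite('pics/f3.png',np.vstack([np.hstack([cv2.resize(a,(400,300)),cv2.resize(b,(400,300))]),np.hstack([cv2.resize(a[110:350,170:490],(400,300)),cv2.resize(cv2.imread('pics/side3.png'),(400,300))])]))
E
```

```text
time_s: 6.68
eef_pos: [0.6704, 0.0944, 0.192]
ee_rot: [38.1, 89.5, 47.4]
ft_force: [0.5, 0.3, -0.1]
width: 0.0855
time_s: 7.52
eef_pos: [0.6705, 0.0926, 0.3963]
ee_rot: [19.7, 89.2, 29.0]
ft_force: [0.3, 0.2, -0.5]
width: 0.0854
[ 0.2938  0.2236 -0.4733]
scene top_handle [([0.6309, 0.1268, 0.1834], 0.94)]
scene bolt_knob [([0.4928, 0.2686, 0.0873], 0.87)]
scene plain_door [([0.4947, -0.2081, 0.1065], 0.65)]
side top_handle [([0.6349, 0.1247, 0.1908], 0.87)]
side bolt_knob [([0.4889, 0.2701, 0.0887], 0.85)]
side plain_door [([0.495, -0.2108, 0.1145], 0.79)]
wrist top_handle [([0.6006, 0.1229, 0.2184], 0.64)]
wrist bolt_knob [([0.5029, 0.2625, 0.0872], 0.8)]
wrist plain_door [([0.4932, -0.1893, 0.2039], 0.62)]
```

View pics/f3.png

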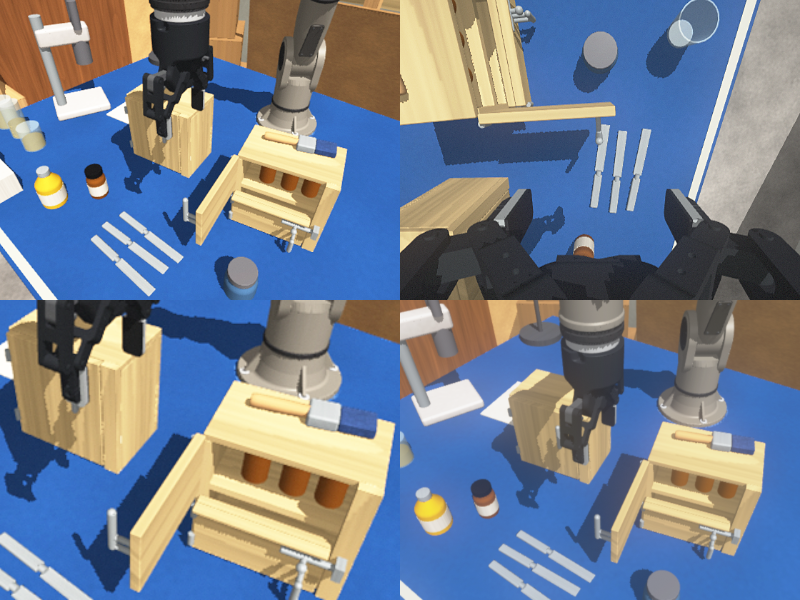

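The gripper is clear of everything. The top leaf stands out square in the wrist view ((480,108)→(614,103) in the mosaic), the bottom leaf is shut, the bolt is unmoved and the plain door is shut. I'll do one numeric angle check and then hand in.

```bash
python3 - <<'E'
from h import *
from cell import arm
a=onz('wrist',(480-400)*1.4,106*1.4,.218);b=onz('wrist',(614-400)*1.4,102*1.4,.218);d=b-a
print(a,b,'leaf dir deg',np.degrees(np.arctan2(d[1],d[0])),'front normal ~13.4')
print(arm.job_done(),observe()['time_s'])
E
```

```text
[0.50918861 0.11735916 0.218     ] [0.68185861 0.15068515 0.218     ] leaf dir deg 10.923989131056162 front normal ~13.4
the job is handed in; nothing more can be done
the job is handed in; nothing more can be done
```

The top half of the split door is open about square to the cupboard's front, and the job is handed in. I gripped its bar from above, swung it along its hinge arc, let go and lifted clear, finishing at about 8–9 s of the 37 s limit.

- **Opening angle:** the gripper's path gives about 90°. The wrist picture gives about 92–93°, a small difference within pixel error.
- **Forces:** I saw at most about 10 N at the wrist in the readings at the end of each move, and about 0.5 N (nothing touching) after release.
- **Bottom half:** it is shut in the last pictures. The bolt knob reads within about 2 mm of where it started in the scene and side cameras. The wrist camera's reading is about 10 mm off, but the picture shows the bolt still shot.
- **Neighbouring cupboard:** its door shows shut in the pictures. The detector's position for it moved up to about 30 mm, probably because the gripper was partly in front of it. I did not check that further.
- **Other things:** the bottles, brush and jar were not disturbed.
- **Detector disagreement:** after the swing it put the top handle 35–70 mm from where I released it, probably reporting the whole leaf rather than the bar.

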